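Rest the large taper plug gauge in its ring

TASK

Take the larger of the two taper plug gauges by its handle out of its wooden stand and lower it, cone down, into the ring gauge with the larger bore. Let it down gently until it just rests upright in the taper, never dropping it or pressing it in so that it wedges tight, then let go. Leave the smaller plug where it is.

Things in the scene. Friction and masses are not known exactly. Their poses are not given: they have to be found in the camera images.
- large_plug: Larger plug gauge, loose, 0.3-0.5 kg, round. Origin: centre of nose underside; z up. Above it, mm: steel cone 0-72, 22 wide at nose, 58 at top; dark collar 72-80, 72 wide; aluminium handle 80-140, 34 wide: grip here. Starts upright, hung by its collar in a through hole of a fixed wooden block 96 x 96 x 100 high, nose 28 above bench; lifts straight out, clear of the block after 72.
- large_ring: Larger ring gauge: bright steel, 84 mm wide, 76 high, on a dark flange 108 wide, fixed to the bench. Origin: centre of its underside on the bench; z up. Conical bore matching the large plug, 55 wide at the top mouth, 17 at the bottom. When the large plug just rests in it, the plug's nose is about 10 mm above this origin, its collar about 6 mm clear of the ring's top. Nothing yields below that.
- small_plug: Smaller plug gauge, loose, 0.2 kg, to be left alone. Origin: centre of nose underside; z up. Above it, mm: cone 0-52, 14 to 40 wide; collar 52-60, 52 wide; handle 60-102, 22 wide. Hung by its collar in a fixed wooden block 76 x 76 x 70 high, nose 18 above bench.
- small_ring: Smaller ring gauge, not used: bright steel, 60 mm wide, 56 high, on a flange 84 wide, bore 36 wide at the mouth, fixed to the bench. Origin: centre of its underside; z up.
There are look-alikes about, which are no part of the job. What is shaped like the large_plug but pink or purple is not meant.

How it is judged (in metres and radians):
At the end, for the whole second after the job is handed in: The large plug rests upright (within 10 degrees) in the bore of the large ring, centred within 10 mm and no more than 10 mm above its resting depth, at rest; the small plug is within 20 mm of where it started (horizontal distance between large_plug and large_ring below 0.01 m and z of large_plug in the frame of large_ring below 0.02 m and angle between large_plug's own z axis and vertical below 0.175 rad and linear speed of large_plug below 0.02 m/s and distance of small_plug from where it was at the start of the episode below 0.02 m); the robot touches nothing.
It fails at once if the large plug is dropped into the large ring (falls faster than 0.5 m/s there) (linear speed of large_plug above 0.5 m/s and horizontal distance between large_plug and large_ring below 0.03 m and z of large_plug in the frame of large_ring below 0.1 m).
It fails at once if the held plug is pressed into the large ring hard enough to wedge (more than 90 N summed around the bore, a push of about 40 N) (contact force between large_plug and large_ring above 90 N and contact force between the fingers and large_plug above 15 N).
It fails at once if the small plug is moved by more than 20 mm (distance of small_plug from where it was at the start of the episode above 0.02 m).
It also fails if it takes over 42 s, if anything falls off the work surface, if the arm or the gripper's body presses on something with over 40 N, if the wrist force passes 120 N, or if a joint passes its speed limit or range.

ROBOT

A 6-joint arm with a two-finger parallel gripper is mounted at the origin on the work surface. World frame = base frame: x ahead of the robot, y to its left, z up, the work surface at z = 0. Lengths are in mm, angles in rad, forces in N, time in s.
With the tool pointing down it reaches from about 400 to 925 mm from the base axis. Payload 12.5 kg.
Tool frame: the origin (TCP) lies midway between the tips of the shut fingers; the grasp point (between the pads) lies 19 mm behind it; z points along the fingers, y is the direction in which the jaws open and shut (so a half turn about z gives the same grasp; the last joint's range is limited). The gripper opens to 95 mm and grips with 3 to 60 N. Pads are 20 mm wide; open, the fingers measure 119 mm over their backs; the gripper's body (75 mm by 180 mm) begins 59 mm behind the grasp point.
Start: joints at [-1.411, 0.491, 1.559, -0, 1.092, -0.106], TCP at [164.198, -603.064, 214.661] pointing down, gripper open.
Joint ranges: [-3.1, 3.1], [-0.84, 2.19], [0.05, 2.79], [-1.13, 4.28], [0.06, 2.93], [-2.69, 2.69]. Speed limits (rad/s): [2.22, 2.22, 2.79, 3.14, 3.14, 3.14].

INTERFACE

Orientations are given as [roll, pitch, yaw] about the fixed x, y, z axes, in that order (R = Rz(yaw) Ry(pitch) Rx(roll)).
In Python, from cell import * gives the robot as it stands. The module is installed in compiled form; this text tells all that it offers.
- The arm moves only by the tool carry_out, never from a script. Its argument "moves" is a list of rows, each an object of numbers: "dx", "dy", "dz": the shift along the tool's x, y, z in m; "twist": the turn about the tool's z in degrees. A call has 1 to 5 rows; each row is the pose to reach, as a shift and turn from the pose commanded when the call began, along the tool's axes at that moment; what a row does not reach only later rows make up. A row lasts 1/10 s, in which the tool goes at most 50 mm and 8.59 degrees, less where a joint would pass 70% of its speed; a pose out of reach is approached as far as the arm can. A call with a gripper value outside its range is refused whole. "grip" is the finger opening in m, from 0 to 0.0951, set as the call begins (left out, the last holds). The fingers move at their own pace and stop on an object; the grip force is fixed at half the most. Time passes only in rows, so rows that repeat a pose let the fingers close. It gives the time, the measured TCP pose, the force and the opening at its end, in the units of the state.
- state(): the state, without advancing time (a new reading comes with each control period).
- read_camera(name): name is "scene" or "top"; returns (picture, depth): 384x512x3 uint8, red, green, blue; 384x512 float32, mm along the optical axis (not along the pixel's ray), 0 where there is no reading.
- camera_info(name): a dict with "mtx" (3x3 intrinsics, pixels), "R" (3x3) and "t" (3): a world point X has camera coordinates R X + t. Camera axes: x right, y down, z forward; pixel columns grow to the right and rows downward; lengths in mm; the calibration is good to about 2 mm. A picture is of the moment at which its call begins. camera_info takes no time and is no camera call.
- job_done(): hands the job in, once; it reports no verdict.
The state is a dict: "t": time; "joints": joint angles; "qvel": joint speeds; "tau": joint torques, N m; "eef_pos": TCP position; "tcp_rot": TCP orientation; "ft_force": force on the tool from outside, world axes, zero at the start; "moment": the same for the moment, N m; "opening": opening from 0.0 (shut) to 1.0 (fully open).
Only numpy, scipy, OpenCV 4.12 (cv2) and the standard library are available. Lean on these libraries where they do the work, as an engineer would, in place of code of your own. Each camera call takes 0.05 s, during which the arm holds its last target. There are 200 camera calls.

## Working session

There is one attempt and no reset: what is moved stays moved. The work goes in short steps, Python scripts to look and compute and a tool call to move; the robot and the scene stay as the last step left them, time stands still between calls to the robot, and variables do not carry over. Pictures are saved under pics/ and viewed, about 8 in all and at most 12, crops included, and the job is handed in when it is done.

Besides the shell and the picture viewer there is one more tool, called after "Call:" as a command line: name --argument value ..., lists and objects as JSON in quotes. carry_out: Moves the arm, as the interface text tells. Its arguments: {"type":"object","properties":{"moves":{"type":"array","items":{"type":"object","properties":{"dx":{"type":"number"},"dy":{"type":"number"},"dz":{"type":"number"},"twist":{"type":"number"}}}},"grip":{"type":"number"}},"required":["moves"]}

```bash
mkdir -p pics; cat > h.py <<'E'
from cell import *
import numpy as np, cv2
def snap(n,f):
    p,d=read_camera(n); np.savez(f'pics/{f}.npz',p=p,d=d); cv2.imwrite(f'pics/{f}.png',p[:,:,::-1]); return p,d
def world(n,d):
    c=camera_info(n);K=np.array(c['mtx']);R=np.array(c['R']);t=np.array(c['t'])
    v,u=np.mgrid[:d.shape[0],:d.shape[1]]
    C=np.stack([(u-K[0,2])/K[0,0]*d,(v-K[1,2])/K[1,1]*d,d],-1)
    return (C-t)@R
E
python3 - <<'E'
from h import *
a,_=snap('scene','s0'); b,_=snap('top','t0')
for n in('scene','top'):
    c=camera_info(n);print(n,np.round(c['mtx'],1).tolist(),np.round(c['R'],3).tolist(),np.round(-np.array(c['R']).T@c['t']))
print(state())
E
```

```text
scene [[359.1, 0.0, 253.2], [0.0, 359.1, 191.1], [0.0, 0.0, 1.0]] [[-0.789, 0.614, -0.014], [0.482, 0.606, -0.633], [-0.38, -0.507, -0.774]] [879. 379. 612.]
top [[383.6, 0.0, 257.8], [0.0, 383.6, 189.9], [0.0, 0.0, 1.0]] [[-0.012, -1.0, 0.017], [-0.994, 0.01, -0.111], [0.111, -0.018, -0.994]] [499.  15. 826.]
{'t': 0.1, 'joints': array([-1.41057439e+00,  4.91494342e-01,  1.55938971e+00,  1.09199181e-05,
        1.09167459e+00, -1.05594293e-01]), 'qvel': array([-0.00273486, -0.00250124, -0.0023585 , -0.00179914,  0.00054008,
        0.00048725]), 'tau': array([ 6.53418356e-04, -6.13623834e+01, -2.58604681e+01,  6.93458109e-02,
        4.70129389e-02, -6.91719833e-05]), 'eef_pos': array([ 164.18007611, -602.83458758,  214.12283152]), 'tcp_rot': array([-3.14063307e+00, -1.11444845e-04,  2.65811140e-01]), 'ft_force': array([-0.9181222 , -0.01712412, -0.40256847]), 'moment': array([ 0.02482399, -0.0143771 ,  0.04728038]), 'opening': 0.9959922078653587}
```

View pics/s0.png

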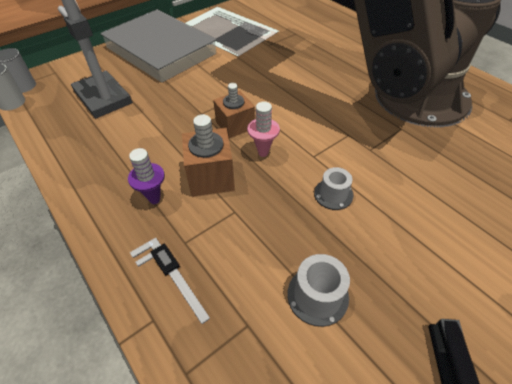

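View pics/t0.png

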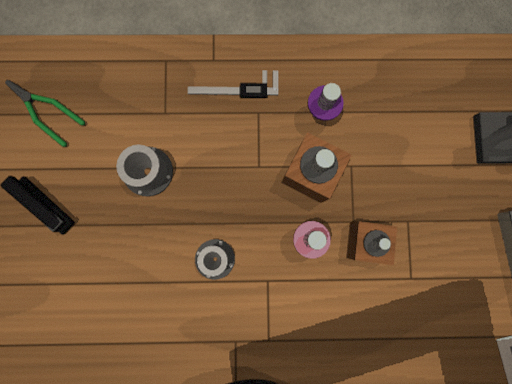

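Scene picture:
- The grey plug with the dark collar in the big block is at scene (204,135), top (320,163). It is the large_plug: grey, and its block is the bigger one.
- The purple plug at scene (146,175) and the pink one at (263,130) are look-alikes.
- The small plug is at scene (233,98), top (378,243).
- The large ring is at scene (322,285), top (140,168). The small ring is at scene (337,185).

Next I measure, with one crop to confirm.

```bash
python3 - <<'E'
from h import *
from scipy.optimize import least_squares
def circ(P,r=None):
    f=lambda q:np.hypot(P[:,0]-q[0],P[:,1]-q[1])-(r or q[2])
    s=least_squares(f,[*P[:,:2].mean(0),30],loss='soft_l1',f_scale=1);return s.x.round(1),np.abs(s.fun).mean().round(2)
W={}
for n,f in(('scene','s0'),('top','t0')):
    z=np.load(f'pics/{f}.npz');W[n]=(world(n,z['d']),z['d'],z['p'])
def box(n,u0,u1,v0,v1,z0,z1):
    X,d,p=W[n];X=X[v0:v1,u0:u1].reshape(-1,3);k=(d[v0:v1,u0:u1].ravel()>0)&(X[:,2]>z0)&(X[:,2]<z1);return X[k]
def rep(l,P):
    h=cv2.minEnclosingCircle(P[:,:2].astype(np.float32)); print(l,len(P),'z',np.percentile(P[:,2],[5,50,95]).round(1),'mean',P[:,:2].mean(0).round(1),'enc',np.round(h[0],1),round(h[1],1))
rep('top handle top',box('top',300,345,140,185,160,180))
rep('scene handle top',box('scene',185,225,105,165,163,180))
S=box('scene',185,225,105,165,115,160);print('scene handle side r17',circ(S,17))
rep('top collar',box('top',295,345,140,190,104,113))
rep('scene collar',box('scene',180,230,120,165,104,113))
rep('top ring',box('top',105,180,135,205,70,84)); rep('scene ring',box('scene',280,360,245,330,70,84))
for n,b in(('top',(105,180,135,205)),('scene',(280,360,245,330))):
    P=box(n,*b,15,65); 
    q=box(n,*b,70,84); c=np.array(cv2.minEnclosingCircle(q[:,:2].astype(np.float32))[0]); rr=np.hypot(*(P[:,:2]-c).T)
    print(n,'ring side',circ(P[rr>36],42))
rep('top flange',box('top',105,185,135,205,4,20))
rep('scene flange',box('scene',270,360,245,330,4,20))
for l,b in(('purple',(300,345,75,130)),('pink',(290,335,215,260)),('small',(345,400,215,270)),('calip',(185,280,65,100))):
    P=box('top',*b,8,300);rep(l,P);print(P[:,2].max())
    P=P[P[:,2]>P[:,2].max()-12];print(P.mean(0).round())
p=W['scene'][2];c=p[80:210,120:290];cv2.imwrite('pics/c1.png',cv2.resize(c,None,fx=4,fy=4,interpolation=3)[:,:,::-1])
E
```

```text
top handle top 301 z [165.2 169.6 171.5] mean [ 626.7 -113.4] enc [ 627.  -113.7] 16.9
scene handle top 174 z [164.6 166.3 167.6] mean [ 629.8 -110.8] enc [ 629.  -112.6] 17.4
scene handle side r17 (array([ 628.8, -113.3,   30. ]), np.float64(0.62))
top collar 738 z [105.2 109.7 111.8] mean [ 623.  -110.8] enc [ 625.8 -115.4] 52.6
scene collar 462 z [104.8 106.5 109.5] mean [ 633.7 -104.1] enc [ 629.2 -111.5] 36.6
top ring 943 z [72.5 77.5 79.7] mean [634.5 237.2] enc [634.7 237.2] 42.0
scene ring 1263 z [72.  74.7 76.4] mean [637.7 241.1] enc [636.5 239.2] 42.4
top ring side (array([635. , 237.8,  30. ]), np.float64(0.3))
scene ring side (array([636.1, 239. ,  30. ]), np.float64(0.29))
top flange 789 z [ 4.2  7.4 15.6] mean [624.8 225.6] enc [637.1 240.2] 109.5
scene flange 853 z [ 4.2  5.7 17.3] mean [655.9 252.5] enc [637.1 239.6] 53.7
purple 1042 z [ 79.4  82.8 142.5] mean [ 752.5 -132.7] enc [ 759.4 -136.4] 36.0
145.22407470032618
[ 758. -136.  141.]
pink 1083 z [ 80.   82.8 142.7] mean [486.3 -98. ] enc [ 486.  -101.3] 35.8
144.9388153834627
[ 486. -101.  142.]
small 1816 z [ 29.3  72.4 120.4] mean [ 478.2 -220.4] enc [ 477.3 -228.2] 53.4
124.8428852443345
[ 477. -227.  121.]
calip 483 z [ 8.3 13.3 15.9] mean [813.1  14.3] enc [829.9  52.1] 100.7
18.40144985705923
[813.  14.  13.]
```

View pics/c1.png

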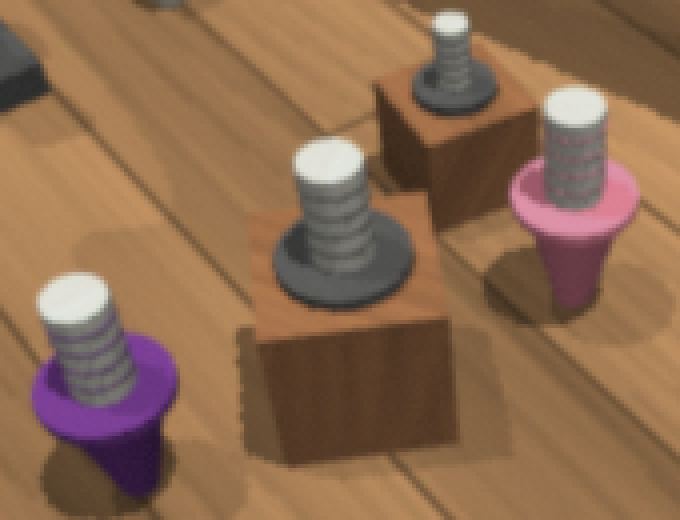

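Confirmed: the large plug is at crop (335,210), i.e. scene (204,132). It is grey with a dark collar, in the larger block. Both cameras agree:
- **Plug:** about (628, -113).
- **Large ring:** about (635.7, 238.5).

The tool's x axis points along world (.965,.263) and its y axis along (.263,-.965), so the shift is dx .576, dy -.351. I move there at the present height.

Call:
carry_out --moves '[{"dx":0.02,"dy":-0.012},{"dx":0.056,"dy":-0.034},{"dx":0.095,"dy":-0.058},{"dx":0.134,"dy":-0.082},{"dx":0.173,"dy":-0.105}]' --grip 0.095

```text
schema error: expected keys dx, dy, dz, twist
```

Call:
carry_out --moves '[{"dx":0.039,"dy":-0.024},{"dx":0.078,"dy":-0.048},{"dx":0.117,"dy":-0.071},{"dx":0.156,"dy":-0.095},{"dx":0.195,"dy":-0.119}]'

```text
schema error: expected keys dx, dy, dz, twist
```

Call:
carry_out --moves '[{"dx":0.039,"dy":-0.024},{"dx":0.078,"dy":-0.048},{"dx":0.117,"dy":-0.071},{"dx":0.156,"dy":-0.095},{"dx":0.188,"dy":-0.114}]'

```text
schema error: expected keys dx, dy, dz, twist
```

Call:
carry_out --moves '[{"dx":0.02,"dy":-0.013},{"dx":0.02,"dy":-0.013},{"dx":0.02,"dy":-0.013},{"dx":0.02,"dy":-0.013}]'

```text
schema error: expected keys dx, dy, dz, twist
```

All four keys are required, so I resend the moves with them.

Call:
carry_out --moves '[{"dx":0.02,"dy":-0.012,"dz":0,"twist":0},{"dx":0.056,"dy":-0.034,"dz":0,"twist":0},{"dx":0.095,"dy":-0.058,"dz":0,"twist":0},{"dx":0.134,"dy":-0.082,"dz":0,"twist":0},{"dx":0.173,"dy":-0.105,"dz":0,"twist":0}]' --grip 0.095

```text
t: 0.6
eef_pos: [304.4, -454.7, 214.4]
tcp_rot: [-3.141, 0.0, 0.265]
ft_force: [0.4, -0.8, -1.5]
opening: 1.001
```

Call:
carry_out --moves '[{"dx":0.039,"dy":-0.024,"dz":0,"twist":0},{"dx":0.078,"dy":-0.048,"dz":0,"twist":0},{"dx":0.117,"dy":-0.071,"dz":0,"twist":0},{"dx":0.156,"dy":-0.095,"dz":0,"twist":0},{"dx":0.195,"dy":-0.119,"dz":0,"twist":0}]'

```text
t: 1.1
eef_pos: [461.4, -288.7, 214.5]
tcp_rot: [-3.141, 0.0, 0.266]
ft_force: [0.8, -0.9, -0.0]
opening: 0.999
```

Call:
carry_out --moves '[{"dx":0.039,"dy":-0.024,"dz":0,"twist":0},{"dx":0.078,"dy":-0.048,"dz":0,"twist":0},{"dx":0.117,"dy":-0.071,"dz":0,"twist":0},{"dx":0.156,"dy":-0.095,"dz":0,"twist":0},{"dx":0.188,"dy":-0.114,"dz":0,"twist":0}]'

```text
t: 1.6
eef_pos: [613.1, -128.7, 214.3]
tcp_rot: [-3.141, 0.0, 0.267]
ft_force: [0.0, 0.2, 0.3]
opening: 0.999
```

Call:
carry_out --moves '[{"dx":0.012,"dy":-0.008,"dz":0,"twist":0},{"dx":0.02,"dy":-0.013,"dz":0,"twist":0},{"dx":0.02,"dy":-0.013,"dz":0,"twist":0},{"dx":0.02,"dy":-0.013,"dz":0,"twist":0}]'

```text
t: 2.0
eef_pos: [627.1, -114.1, 214.6]
tcp_rot: [3.142, 0.0, 0.265]
ft_force: [0.2, -0.4, -0.4]
opening: 1.0
```

Call:
carry_out --moves '[{"dx":0.001,"dy":-0.001,"dz":0.02,"twist":0},{"dx":0.001,"dy":-0.001,"dz":0.045,"twist":0},{"dx":0.001,"dy":-0.001,"dz":0.07,"twist":0},{"dx":0.001,"dy":-0.001,"dz":0.09,"twist":0},{"dx":0.001,"dy":-0.001,"dz":0.09,"twist":0}]'

```text
t: 2.5
eef_pos: [626.6, -112.8, 122.4]
tcp_rot: [-3.139, 0.004, 0.264]
ft_force: [-1.0, 0.9, -0.6]
opening: 1.001
```

```bash
python3 - <<'E'
from h import *
p,_=snap('scene','s1');c=p[60:210,120:290];cv2.imwrite('pics/c2.png',cv2.resize(c,None,fx=4,fy=4,interpolation=3)[:,:,::-1])
s=state();print(s['eef_pos'],s['ft_force'])
E
```

```text
[ 627.55125932 -112.86177139  124.13328015] [0.00385829 0.42544444 0.89159074]
```

View pics/c2.png

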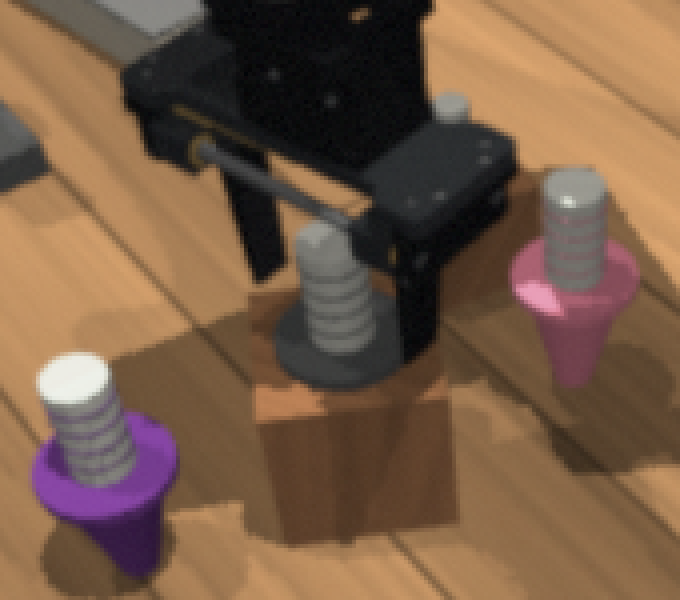

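The picture shows the handle at crop (335,290) between the open fingers at (255,230) and (418,300). The fingers are clear of the collar and of both look-alikes. Next I close the gripper.

Call:
carry_out --moves '[{"dx":0,"dy":0,"dz":0,"twist":0},{"dx":0,"dy":0,"dz":0,"twist":0},{"dx":0,"dy":0,"dz":0,"twist":0},{"dx":0,"dy":0,"dz":0,"twist":0},{"dx":0,"dy":0,"dz":0,"twist":0}]' --grip 0.02

```text
t: 3.05
eef_pos: [628.5, -111.8, 125.0]
tcp_rot: [3.141, -0.0, 0.266]
ft_force: [-0.0, -0.7, -0.0]
opening: 0.637
```

Call:
carry_out --moves '[{"dx":0,"dy":0,"dz":0,"twist":0},{"dx":0,"dy":0,"dz":0,"twist":0},{"dx":0,"dy":0,"dz":0,"twist":0},{"dx":0,"dy":0,"dz":0,"twist":0},{"dx":0,"dy":0,"dz":0,"twist":0}]'

```text
t: 3.55
eef_pos: [628.6, -112.0, 124.6]
tcp_rot: [3.141, -0.0, 0.266]
ft_force: [-0.2, -1.6, -0.4]
opening: 0.349
```

Call:
carry_out --moves '[{"dx":0,"dy":0,"dz":0,"twist":0},{"dx":0,"dy":0,"dz":0,"twist":0},{"dx":0,"dy":0,"dz":0,"twist":0},{"dx":0,"dy":0,"dz":-0.003,"twist":0},{"dx":0,"dy":0,"dz":-0.01,"twist":0}]'

```text
t: 4.05
eef_pos: [627.8, -111.5, 134.0]
tcp_rot: [-3.14, 0.002, 0.266]
ft_force: [-0.1, 0.0, -4.3]
opening: 0.355
```

Call:
carry_out --moves '[{"dx":0,"dy":0,"dz":-0.015,"twist":0},{"dx":0,"dy":0,"dz":-0.035,"twist":0},{"dx":0,"dy":0,"dz":-0.06,"twist":0},{"dx":0,"dy":0,"dz":-0.08,"twist":0},{"dx":0,"dy":0,"dz":-0.09,"twist":0}]'

```text
t: 4.55
eef_pos: [628.7, -111.8, 226.7]
tcp_rot: [3.141, -0.002, 0.266]
ft_force: [-0.4, -0.4, -3.2]
opening: 0.354
```

Call:
carry_out --moves '[{"dx":0,"dy":0,"dz":0,"twist":0},{"dx":0,"dy":0,"dz":0,"twist":0},{"dx":0,"dy":0,"dz":0,"twist":0}]'

```text
t: 4.85
eef_pos: [628.0, -111.7, 223.4]
tcp_rot: [-3.141, 0.002, 0.266]
ft_force: [-0.1, 0.3, -4.1]
opening: 0.354
```

```bash
python3 - <<'E'
from h import *
p,_=snap('scene','s2');c=p[20:200,100:300];cv2.imwrite('pics/c3.png',cv2.resize(c,None,fx=3.3,fy=3.3,interpolation=3)[:,:,::-1])
s=state();print(s['eef_pos'],s['ft_force'],s['moment'],s['opening'])
E
```

```text
[ 628.06046255 -111.7961498   223.41054022] [ 0.07804339  0.83318142 -3.858225  ] [ 0.01598937 -0.00742134 -0.06914884] 0.3508319443597905
```

View pics/c3.png

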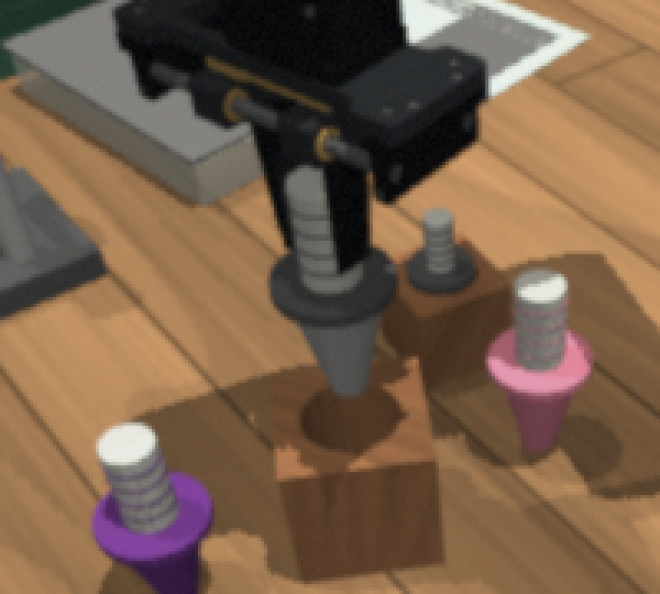

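The plug is lifted clear, hanging straight at crop (340,300) above the empty hole at (355,415). The other plugs are untouched and the weight reads about 4 N. The carry to above the ring is dx .0995, dy -.336.

Call:
carry_out --moves '[{"dx":0.004,"dy":-0.014,"dz":0,"twist":0},{"dx":0.012,"dy":-0.04,"dz":0,"twist":0},{"dx":0.022,"dy":-0.074,"dz":0,"twist":0},{"dx":0.032,"dy":-0.108,"dz":0,"twist":0},{"dx":0.042,"dy":-0.142,"dz":0,"twist":0}]'

```text
t: 5.4
eef_pos: [631.3, 38.3, 224.1]
tcp_rot: [-3.141, 0.001, 0.266]
ft_force: [-1.2, -0.6, -4.6]
opening: 0.357
```

Call:
carry_out --moves '[{"dx":0.01,"dy":-0.034,"dz":0,"twist":0},{"dx":0.02,"dy":-0.068,"dz":0,"twist":0},{"dx":0.03,"dy":-0.102,"dz":0,"twist":0},{"dx":0.04,"dy":-0.135,"dz":0,"twist":0},{"dx":0.048,"dy":-0.163,"dz":0,"twist":0}]'

```text
t: 5.9
eef_pos: [634.5, 208.7, 224.0]
tcp_rot: [-3.141, 0.001, 0.267]
ft_force: [0.6, -0.2, -3.4]
opening: 0.353
```

Call:
carry_out --moves '[{"dx":0.006,"dy":-0.02,"dz":0,"twist":0},{"dx":0.009,"dy":-0.031,"dz":0,"twist":0},{"dx":0.009,"dy":-0.031,"dz":0,"twist":0},{"dx":0.009,"dy":-0.031,"dz":0,"twist":0},{"dx":0.009,"dy":-0.031,"dz":0,"twist":0}]'

```text
t: 6.4
eef_pos: [635.8, 237.3, 224.6]
tcp_rot: [3.141, 0.0, 0.265]
ft_force: [0.2, -0.7, -3.9]
opening: 0.348
```

```bash
python3 - <<'E'
from h import *
from scipy.optimize import least_squares
p,d=snap('scene','s3')
s=state();print(s['eef_pos'],s['ft_force'],s['opening'])
e=s['eef_pos'];X=world('scene',d).reshape(-1,3);X=X[d.ravel()>0]
r=np.hypot(*(X[:,:2]-e[:2]).T)
n0=e[2]-96.4
P=X[(r<36)&(X[:,2]>n0+8)&(X[:,2]<n0+66)]
# cone fit: radius = 11+h/4, axis (x,y) with tilt, unknown nose height
f=lambda q:(np.hypot(P[:,0]-q[0]-q[2]*(P[:,2]-n0-36),P[:,1]-q[1]-q[3]*(P[:,2]-n0-36))-(11+(P[:,2]-n0-q[4])/4))
o=least_squares(f,[e[0],e[1],0,0,0],loss='soft_l1',f_scale=1);print(len(P),'cone x,y,tilt,dz',o.x.round(3),np.abs(o.fun).mean(),P[:,2].min(),P[:,2].max())
C=X[(r<45)&(X[:,2]>n0+68)&(X[:,2]<n0+84)];print('collar',len(C),cv2.minEnclosingCircle(C[:,:2].astype(np.float32)),np.percentile(C[:,2],[2,98])-n0)
R=X[(r<60)&(X[:,2]>15)&(X[:,2]<70)];R=R[np.hypot(*(R[:,:2]-[635.7,238.5]).T)>37]
print('ring',least_squares(lambda q:np.hypot(R[:,0]-q[0],R[:,1]-q[1])-42,[635,238],loss='soft_l1').x)
c=p[150:340,220:430];cv2.imwrite('pics/c4.png',cv2.resize(c,None,fx=3.1,fy=3.1,interpolation=3)[:,:,::-1])
E
```

```text
[635.8708945  237.27961022 224.60976475] [-0.34686456 -0.20337655 -2.84242701] 0.356526498852131
155 cone x,y,tilt,dz [ 6.35310e+02  2.38346e+02 -3.00000e-03  2.00000e-03 -8.03000e-01] 0.17140735125132153 136.2361569204876 179.27718068910906
collar 1193 ((636.3050537109375, 238.9004364013672), 36.0057258605957) [72.33478829 81.53371476]
ring [636.03812964 238.95728985]
```

View pics/c4.png

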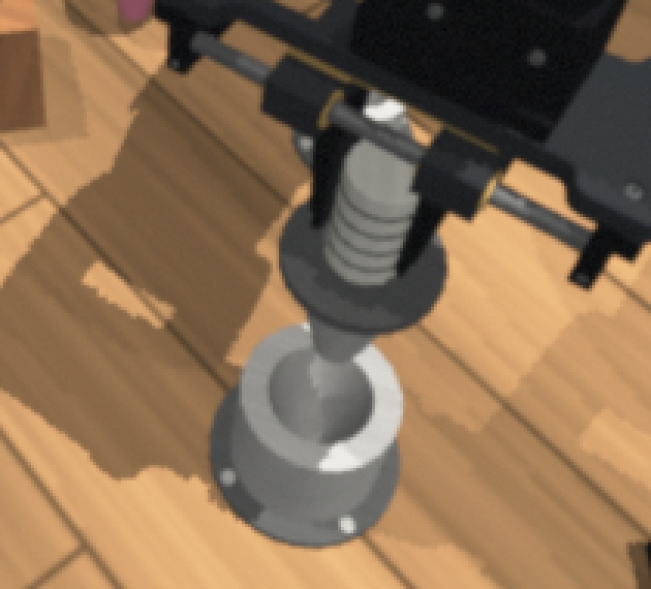

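The picture shows the cone tip at crop (330,360) above the bore mouth at (320,395), upright. The same-camera fits put the plug at about (635.8, 238.6) and the ring at (636.0, 239.0), so it is centred to under 1 mm. The nose is about 117 mm above its resting depth.

I lower 100 mm, then creep.

Call:
carry_out --moves '[{"dx":0,"dy":0,"dz":0.015,"twist":0},{"dx":0,"dy":0,"dz":0.035,"twist":0},{"dx":0,"dy":0,"dz":0.055,"twist":0},{"dx":0,"dy":0,"dz":0.07,"twist":0},{"dx":0,"dy":0,"dz":0.08,"twist":0}]'

```text
t: 6.95
eef_pos: [635.7, 237.7, 143.5]
tcp_rot: [3.141, 0.001, 0.265]
ft_force: [0.3, 0.6, -4.3]
opening: 0.354
```

Call:
carry_out --moves '[{"dx":0,"dy":0,"dz":0.006,"twist":0},{"dx":0,"dy":0,"dz":0.012,"twist":0},{"dx":0,"dy":0,"dz":0.017,"twist":0},{"dx":0,"dy":0,"dz":0.021,"twist":0},{"dx":0,"dy":0,"dz":0.021,"twist":0}]'

```text
t: 7.45
eef_pos: [635.6, 238.3, 123.3]
tcp_rot: [3.141, 0.0, 0.266]
ft_force: [0.6, 0.4, -4.3]
opening: 0.353
```

Call:
carry_out --moves '[{"dx":0,"dy":0,"dz":0.001,"twist":0},{"dx":0,"dy":0,"dz":0.003,"twist":0},{"dx":0,"dy":0,"dz":0.005,"twist":0},{"dx":0,"dy":0,"dz":0.005,"twist":0},{"dx":0,"dy":0,"dz":0.005,"twist":0}]'

```text
t: 7.95
eef_pos: [635.7, 238.3, 118.6]
tcp_rot: [3.141, 0.0, 0.266]
ft_force: [0.8, 0.1, -3.7]
opening: 0.35
```

Nose is at about 21 to 22 mm with no contact yet. I keep creeping in 2–3 mm steps.

Call:
carry_out --moves '[{"dx":0,"dy":0,"dz":0.001,"twist":0},{"dx":0,"dy":0,"dz":0.002,"twist":0},{"dx":0,"dy":0,"dz":0.003,"twist":0},{"dx":0,"dy":0,"dz":0.003,"twist":0}]'

```text
t: 8.35
eef_pos: [635.7, 238.3, 115.4]
tcp_rot: [3.141, 0.0, 0.266]
ft_force: [-1.0, 0.1, -3.4]
opening: 0.36
```

Call:
carry_out --moves '[{"dx":0,"dy":0,"dz":0.001,"twist":0},{"dx":0,"dy":0,"dz":0.002,"twist":0},{"dx":0,"dy":0,"dz":0.002,"twist":0}]'

```text
t: 8.65
eef_pos: [635.7, 238.3, 113.4]
tcp_rot: [3.142, 0.0, 0.266]
ft_force: [0.3, 0.0, -3.6]
opening: 0.353
```

Call:
carry_out --moves '[{"dx":0,"dy":0,"dz":0.001,"twist":0},{"dx":0,"dy":0,"dz":0.002,"twist":0},{"dx":0,"dy":0,"dz":0.002,"twist":0}]'

```text
t: 8.95
eef_pos: [635.7, 238.3, 111.4]
tcp_rot: [3.141, 0.0, 0.266]
ft_force: [0.1, 0.9, -4.5]
opening: 0.351
```

Call:
carry_out --moves '[{"dx":0,"dy":0,"dz":0.001,"twist":0},{"dx":0,"dy":0,"dz":0.001,"twist":0},{"dx":0,"dy":0,"dz":0.001,"twist":0}]'

```text
t: 9.25
eef_pos: [635.7, 238.3, 110.6]
tcp_rot: [3.141, 0.0, 0.266]
ft_force: [0.1, -0.7, -3.5]
opening: 0.354
```

Call:
carry_out --moves '[{"dx":0,"dy":0,"dz":0.001,"twist":0},{"dx":0,"dy":0,"dz":0.001,"twist":0},{"dx":0,"dy":0,"dz":0.001,"twist":0}]'

```text
t: 9.55
eef_pos: [635.8, 238.3, 109.6]
tcp_rot: [3.141, -0.0, 0.266]
ft_force: [-0.4, -0.4, -3.3]
opening: 0.353
```

Call:
carry_out --moves '[{"dx":0,"dy":0,"dz":0.001,"twist":0},{"dx":0,"dy":0,"dz":0.001,"twist":0},{"dx":0,"dy":0,"dz":0.001,"twist":0}]'

```text
t: 9.85
eef_pos: [635.9, 238.3, 108.6]
tcp_rot: [3.141, -0.0, 0.266]
ft_force: [0.6, -0.6, -3.8]
opening: 0.353
```

Call:
carry_out --moves '[{"dx":0,"dy":0,"dz":0.001,"twist":0},{"dx":0,"dy":0,"dz":0.001,"twist":0},{"dx":0,"dy":0,"dz":0.001,"twist":0}]'

```text
t: 10.15
eef_pos: [636.0, 238.2, 107.7]
tcp_rot: [3.141, -0.001, 0.266]
ft_force: [2.5, -2.5, -2.6]
opening: 0.354
```

```bash
python3 - <<'E'
from h import *
p,d=snap('scene','s4')
s=state();print(s['eef_pos'],s['ft_force'],s['moment'])
X=world('scene',d).reshape(-1,3);r=np.hypot(*(X[:,:2]-[636,238.7]).T)
C=X[(r<37)&(r>22)&(X[:,2]>78)&(X[:,2]<104)];print('collar top z',np.percentile(C[:,2],[50,75,90,95]),cv2.minEnclosingCircle(C[:,:2].astype(np.float32)))
R=X[(r<41.5)&(r>38)&(X[:,2]<79)&(X[:,2]>70)];print('ring top z',np.percentile(R[:,2],[50,75,90]))
E
```

```text
[635.99819985 238.22392919 107.70191407] [ 1.89355633 -1.46077704 -1.68147234] [-0.49899046 -0.564358   -0.04989596]
collar top z [89.89797419 90.50178217 90.98940806 91.4468929 ] ((636.2587890625, 239.60055541992188), 35.90226364135742)
ring top z [74.99184405 75.62905639 76.14503518]
```

Light contact is starting (fx +2, fy -2). The collar top is 14.8 mm above the ring top, against 14 when seated, so it is within about 1 mm of resting. I give a small sideways relief and one more half-millimetre down.

Call:
carry_out --moves '[{"dx":0.0002,"dy":0.0005,"dz":0,"twist":0},{"dx":0.0002,"dy":0.0005,"dz":0.0005,"twist":0},{"dx":0.0002,"dy":0.0005,"dz":0.0005,"twist":0},{"dx":0.0002,"dy":0.0005,"dz":0.0005,"twist":0}]'

```text
t: 10.6
eef_pos: [636.1, 238.0, 107.1]
tcp_rot: [3.142, -0.0, 0.266]
ft_force: [1.6, -1.4, -2.3]
opening: 0.355
```

Call:
carry_out --moves '[{"dx":0,"dy":0,"dz":0.0005,"twist":0},{"dx":0,"dy":0,"dz":0.0005,"twist":0},{"dx":0,"dy":0,"dz":0.0005,"twist":0}]'

```text
t: 10.9
eef_pos: [636.2, 237.9, 106.6]
tcp_rot: [3.142, -0.0, 0.266]
ft_force: [1.7, -0.1, -1.9]
opening: 0.354
```

Call:
carry_out --moves '[{"dx":0.0003,"dy":0.0002,"dz":0.0005,"twist":0},{"dx":0.0003,"dy":0.0002,"dz":0.0005,"twist":0},{"dx":0.0003,"dy":0.0002,"dz":0.0005,"twist":0}]'

```text
t: 11.2
eef_pos: [636.4, 237.9, 106.1]
tcp_rot: [-3.142, -0.0, 0.266]
ft_force: [2.1, 0.8, -0.4]
opening: 0.353
```

Call:
carry_out --moves '[{"dx":0,"dy":0,"dz":0.0005,"twist":0},{"dx":0,"dy":0,"dz":0.0005,"twist":0},{"dx":0,"dy":0,"dz":0.0005,"twist":0}]'

```text
t: 11.5
eef_pos: [636.5, 237.9, 105.9]
tcp_rot: [3.142, -0.0, 0.266]
ft_force: [0.9, 0.5, 4.3]
opening: 0.356
```

The plug is seated: fz went from -4 to +4, so the ring carries it with about 4 N of push. I release.

Call:
carry_out --moves '[{"dx":0,"dy":0,"dz":0,"twist":0},{"dx":0,"dy":0,"dz":0,"twist":0},{"dx":0,"dy":0,"dz":0,"twist":0},{"dx":0,"dy":0,"dz":0,"twist":0},{"dx":0,"dy":0,"dz":0,"twist":0}]' --grip 0.09

```text
t: 12.0
eef_pos: [636.3, 237.8, 105.5]
tcp_rot: [3.142, 0.0, 0.266]
ft_force: [1.0, 0.1, 0.9]
opening: 0.718
```

Call:
carry_out --moves '[{"dx":0,"dy":0,"dz":0,"twist":0},{"dx":0,"dy":0,"dz":0,"twist":0},{"dx":0,"dy":0,"dz":0,"twist":0},{"dx":0,"dy":0,"dz":0,"twist":0},{"dx":0,"dy":0,"dz":0,"twist":0}]'

```text
t: 12.5
eef_pos: [636.4, 237.8, 105.6]
tcp_rot: [3.142, -0.0, 0.266]
ft_force: [-0.6, -0.5, 0.4]
opening: 0.942
```

Call:
carry_out --moves '[{"dx":0,"dy":0,"dz":-0.015,"twist":0},{"dx":0,"dy":0,"dz":-0.04,"twist":0},{"dx":0,"dy":0,"dz":-0.07,"twist":0},{"dx":0,"dy":0,"dz":-0.1,"twist":0},{"dx":0,"dy":0,"dz":-0.13,"twist":0}]'

```text
t: 13.0
eef_pos: [636.3, 237.8, 238.2]
tcp_rot: [3.142, -0.001, 0.266]
ft_force: [0.2, 0.5, 0.2]
opening: 0.945
```

Call:
carry_out --moves '[{"dx":-0.03,"dy":0.02,"dz":0,"twist":0},{"dx":-0.07,"dy":0.04,"dz":0,"twist":0},{"dx":-0.1,"dy":0.06,"dz":0,"twist":0},{"dx":-0.12,"dy":0.07,"dz":0,"twist":0},{"dx":-0.12,"dy":0.07,"dz":0,"twist":0}]'

```text
t: 13.5
eef_pos: [537.6, 137.4, 237.3]
tcp_rot: [3.141, -0.001, 0.264]
ft_force: [1.3, 0.9, 0.2]
opening: 0.947
```

```bash
python3 - <<'E'
from h import *
p,d=snap('scene','s5');q,e=snap('top','t5')
s=state();print(s['t'],s['eef_pos'],s['ft_force'])
X=world('scene',d).reshape(-1,3);r=np.hypot(*(X[:,:2]-[636,238.7]).T)
C=X[(r<37)&(r>22)&(X[:,2]>78)&(X[:,2]<104)];print('collar top z',np.percentile(C[:,2],[50,75,90]),cv2.minEnclosingCircle(C[:,:2].astype(np.float32)))
H=X[(r<30)&(X[:,2]>145)&(X[:,2]<160)];print('handle top',cv2.minEnclosingCircle(H[:,:2].astype(np.float32)),np.median(H[:,2]))
Y=world('scene',d)-world('scene',np.load('pics/s0.npz')['d']);print('small plug depth change',np.abs(Y[80:125,215:250]).mean())
cv2.imwrite('pics/s5.png',p[:,:,::-1])
E
```

```text
13.6 [539.47973193 138.74734192 236.89142211] [0.6609359  0.97434054 0.05654633]
collar top z [88.1573625  88.87714881 89.40255043] ((636.5411987304688, 239.20782470703125), 36.13454818725586)
handle top ((636.1443481445312, 239.0672607421875), 17.237178802490234) 148.1727247038727
small plug depth change 4.452469777687007
```

View pics/s5.png

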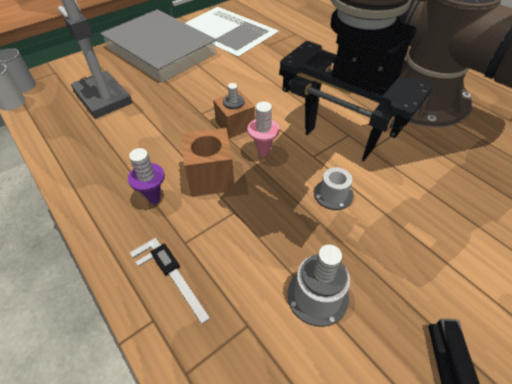

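The plug stands upright in the ring at scene (325,275). Its collar and handle centres agree to 0.5 mm, with the collar at seated height. The small plug is still in place at (233,98); the 4 mm depth change there comes from the large plug, which half overlapped that window. The gripper is clear, so I hand in.

```bash
python3 -c "
from cell import *
print(job_done())"
```

```text
the job is handed in; nothing more can be done
None
```

The large plug now stands upright in the large ring, released, and the job was handed in at about 13.6 s of the 42 s allowed; no verdict was reported. I lifted it out of its stand by the handle and lowered it in small force-checked steps until the ring took its weight. The readings at the end of each move never showed more than about 4 N of push.

**Final checks**
- **Centring and tilt:** the collar centre measured (636.5, 239.2) and the handle top (636.1, 239.1), against the ring at about (636.0, 239.0). That is within about 1 mm, with no visible tilt.
- **Depth:** the collar top was about 13–14 mm above the ring top, where fully seated is 14 mm.
- **Gripper:** it is well clear and touches nothing.

**One check did not come out clean:** the depth comparison around the small plug showed a mean change of 4.5 mm. I put this down to the large plug having been partly in that window at the start, but did not repeat the check on a cleaner area. In the pictures the small plug sits at the same pixel (233,98) as before, and the arm never went near it.

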